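# Scan the test box, then hold its sprung hood just below balance

### The arm

A 6-joint arm with a two-finger parallel gripper is mounted at the origin on the work surface. World frame = base frame: x ahead of the robot, y to its left, z up, the work surface at z = 0. Lengths are in m, angles in rad, forces in N, time in s.
With the tool pointing down it reaches from about 0.35 to 0.725 m from the base axis. Payload 4.3 kg.
Tool frame: the origin (TCP) lies midway between the tips of the shut fingers; the grasp point (between the pads) lies 19 mm behind it; z points along the fingers, x is the direction in which the jaws open and shut, and the axes are right-handed (so a half turn about z gives the same grasp; the last joint's range is limited). The gripper opens to 85 mm and grips with 20 to 120 N. Pads are 22 mm wide; open, the fingers measure 114 mm over their backs; the gripper's body (76 mm by 85 mm) begins 54 mm behind the grasp point. The pads swing forward as they close: fully open they stand 13 mm farther back than shut.
Start: joints at [1.061, 0.377, 0.081, 1.274, 0, 1.46], TCP at [0.224, 0.53, 0.231] pointing down, gripper open.
Joint ranges: [-2.72, 2.72], [-0.84, 1.66], [-1.02, 1.22], [-1.77, 2.12], [-1.37, 1.28], [-3.14, 3.14]. Speed limits (rad/s): [2.57, 2.57, 3.14, 3.14, 3.14, 3.14].

### API

Orientations are given as a unit quaternion [x, y, z, w].
In Python, from rig import status, eyes, ticket gives the robot as it stands.
- The arm moves only by the shell command python3 -m jog 'ROWS' [OPENING] [FORCE]. ROWS is a JSON object of lists of equal length, an entry for each row: "offset": the shift along the tool's x, y, z in m, a list of three; "turn": the turn about the tool's z in rad. A call has 1 to 20 rows; each row shifts and turns the commanded pose from where the row before left it, along the tool's axes as they then stand; what a row does not reach is not made up. A row lasts 1/8 s, in which the tool goes at most 62.5 mm and 10.7 degrees, less where a joint would pass 70% of its speed; a pose out of reach is approached as far as the arm can. A call with a gripper value outside its range is refused whole. OPENING is the opening in per cent of the stroke, from 0 (shut) to 100 (fully open), set as the call begins (- or left out, the last holds). The fingers move at their own pace and stop on an object; FORCE is the grip in N (left out, the last holds). Time passes only in rows, so rows that do not move let the fingers close. It gives the time, the measured TCP pose, the force and the opening at its end, in the units of the state.
- status.read_state(): the state, without advancing time (a new reading comes with each control period).
- eyes.read_camera(name): name is "scene" or "top" or "wrist"; returns a dict with "image" (480x640x3 uint8, red, green, blue), "intrinsics" (3x3 intrinsics, pixels), "dist" ([k1, k2, p1, p2, k3] as OpenCV has them; the pictures are not rectified), "origin" and "rotation" of the camera in the world; the wrist camera has in their place "hand_eye" (4x4, takes a point from camera to tool coordinates, whose origin is the TCP and whose axes are the tool frame's). Camera axes: x right, y down, z forward; pixel columns grow to the right and rows downward; lengths in m; the calibration is good to about 2 mm. A picture is of the moment at which its call begins: read the wrist's pose just before it. There is no depth.
- ticket.job_done(): hands the job in, once; it reports no verdict.
The state is a dict: "time_s": time; "qpos": joint angles; "joint_velocities": joint speeds; "tau": joint torques, N m; "tool_pos": TCP position; "orientation": TCP orientation; "wrist_force": force on the tool from outside, world axes, zero at the start; "moment": the same for the moment, N m; "opening": finger opening in m.
Only numpy, scipy, OpenCV 4.12 (cv2) and the standard library are available. Lean on these libraries where they do the work, as an engineer would, in place of code of your own. Each camera call takes 0.05 s, during which the arm holds its last target. There are 200 camera calls.

### The job

Book in the board test box: pick up the hand scanner from its rubber pad, hold it level and still for a second with its nose about 5 cm in front of the middle of the code label and square to it, then lay the scanner back flat in the middle of its pad and let go. Then take the hood by its bar and raise it gently past its spring balance at 45 degrees, to about 52 degrees (never letting it fly open or slam), ease it back down and finish still holding it just below balance, in the green part of the scale, at about 36 degrees, so that a colleague can slide a board in. The job ends while you hold the hood there; leave the meter, the solder spool and the flux jar where they are.

Things in the scene. Friction and masses are not known exactly. Their poses are not given: they have to be found in the camera images.
- testbox: Test box fixed to the bench: grey base 160 (its x) x 220 (y) x 80 mm high under a blue hood 55 mm high of the same plan (top at 135 mm). Origin: centre of its underside. +x points from the front (label) to the hinge, away from the robot. White quadrant scales about the hinge, radius 90 mm, stand 10 mm beside both sides: green part 30 to 41 degrees, red mark at 45.
- label (a point): Centre of the white code label with black bars, 56 mm wide x 34 mm high, flat on the base's front face, 50 mm above the bench. Axes as the test box: -x points straight out of the label to the reader.
- hood (a joint): Opening angle of the blue hood, rad: 0 shut (start), grows as its front rises, stop at 1.35. 0.7 kg, with a weak spring: below 0.785 rad (45 degrees, balance) it falls shut, above it springs up to the stop. About 1.5 N up at the bar starts it, under 1 N near balance. The yellow strip on its lower side edge is the pointer on the scale.
- hinge_line (a point): Middle of the hood's hinge axis, which runs along the test box's y at the far top rim of the base: 80 mm beyond the box's origin and 80 mm above the bench. Fixed.
- hood_bar (a point): Middle of the steel grab bar, round, 12 mm thick, along the box's y, 108 mm free between its brackets, open to a pinch from above; it may turn between the fingers. Shut: 30 mm in front of the hood's face and 30 mm above its top (165 mm above the bench; from the hinge line 190 mm towards the robot, 85 mm up). It swings about the hinge line, up and away from the robot, radius 208 mm.
- pad: Black rubber rest pad, fixed, 180 (its x) x 100 (its y) x 4 mm. Origin: centre of its underside, on the bench.
- scanner_center (a point): Centre of the hand scanner, a grey block with rounded edges 120 (x) x 30 (y) x 36 mm (z), about 140 g, lying loose on the pad (centre 22 mm above the bench). Its x axis points to the nose, which has an orange band and a red window; z is its top side, with a yellow dot.
- scanner_nose (a point): Centre of the scanner's red nose window, 60 mm ahead of scanner_center along its x.
- meter: Bystander: yellow multimeter lying flat, 150 x 80 x 34 mm, origin at the centre of its underside.
- spool: Bystander: aluminium solder spool standing upright, 56 mm across, 50 mm high, origin at the centre of its underside.
- flux_jar: Bystander: flux jar with a blue cap, 52 mm across, 60 mm high, origin at the centre of its underside.
Things that resemble listed ones, but are neither listed nor needed, are in the scene too. Of the things shaped like the part that bears scanner_center, the grey one is meant. Of the things that look like the pad, the smaller one is meant.

How it is judged:
By the outcome, as a careful person would: the job done as asked, in the order asked, and still so for the second after the job is handed in, while the arm keeps its last pose, push and grip.
It also fails if it takes over 64 s, if anything falls off the work surface, if the arm or the gripper's body presses on something with over 40 N, if the wrist force passes 120 N, or if a joint passes its speed limit or range.

## Working session

There is one attempt and no reset: what is moved stays moved. The work goes in short steps, Python scripts to look and compute and a shell command to move; the robot and the scene stay as the last step left them, time stands still between calls to the robot, and variables do not carry over. Pictures are saved under pics/ and viewed, about 8 in all and at most 12, crops included, and the job is handed in when it is done.

```bash
mkdir -p pics; ls; python3 - <<'E'
from rig import status, eyes
import cv2
s=status.read_state(); print(s)
for n in ("scene","top"):
    c=eyes.read_camera(n); cv2.imwrite(f"pics/{n}0.png",c["image"][:,:,::-1])
    print(n,c["intrinsics"],c["dist"],c["origin"],c["rotation"])
E
```

```text
pics
{'time_s': 0.0, 'qpos': array([1.06072668e+00, 3.78098417e-01, 7.95913501e-02, 1.27439766e+00,
       2.01898625e-05, 1.46049979e+00]), 'joint_velocities': array([-9.60234264e-04,  6.95892992e-04,  4.46203304e-05,  1.29233051e-03,
       -1.42704469e-03, -1.46877808e-03]), 'tau': array([ 1.05058185e-03, -4.63603950e+01,  2.69875592e+01,  2.06383044e-02,
        1.68702131e-04, -8.36175076e-06]), 'tool_pos': array([0.22345165, 0.52907569, 0.23032732]), 'orientation': array([ 8.33429010e-01,  5.52625528e-01, -9.42006439e-04,  4.73350959e-04]), 'wrist_force': array([0.69794696, 0.41695402, 0.20885601]), 'moment': array([0.01495368, 0.00854368, 0.04197093]), 'opening': 0.08532582283783456}
scene [[488.47796442   0.         325.44571178]
 [  0.         488.47796442 244.81559593]
 [  0.           0.           1.        ]] [-0.0900511  0.         0.         0.         0.       ] [1.05616147 0.7043592  1.22722216] [ 0.31938288  0.90510992 -0.26401158 -0.09522864]
top [[611.64735855   0.         324.01698161]
 [  0.         611.64735855 237.55678209]
 [  0.           0.           1.        ]] [-0.01227186  0.          0.          0.          0.        ] [0.48169969 0.14889846 1.61659787] [ 0.71435766 -0.69905734  0.0201095  -0.02464928]
```

View pics/top0.png

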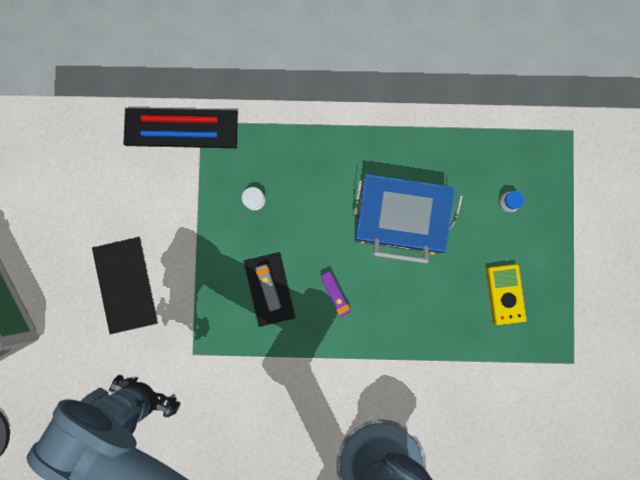

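View pics/scene0.png

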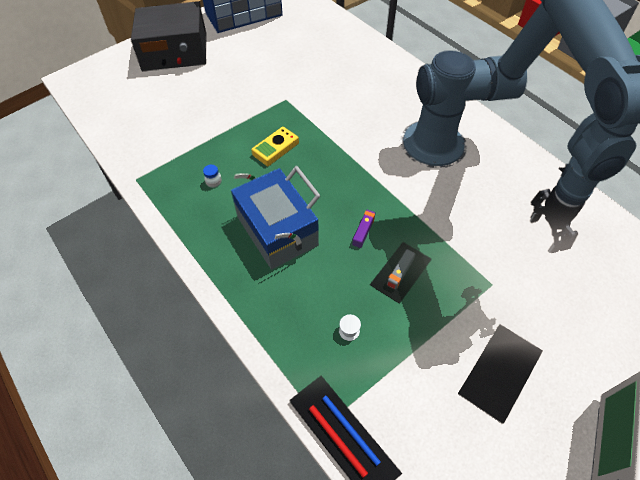

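```bash
cat > h.py <<'E'
import numpy as np, cv2
from scipy.spatial.transform import Rotation as R
from rig import status, eyes
def cam(n):
    s=status.read_state(); c=eyes.read_camera(n)
    if n=="wrist":
        H=np.array(c["hand_eye"]); Q=R.from_quat(s["orientation"]).as_matrix()
        c["o"]=Q@H[:3,3]+s["tool_pos"]; c["M"]=Q@H[:3,:3]
    else: c["o"]=np.array(c["origin"]); c["M"]=R.from_quat(c["rotation"]).as_matrix()
    c["hsv"]=cv2.cvtColor(c["image"],cv2.COLOR_RGB2HSV)
    return c
def ray(c,px):
    p=cv2.undistortPoints(np.float32(px).reshape(-1,1,2),np.array(c["intrinsics"]),np.array(c["dist"])).reshape(-1,2)
    return np.c_[p,np.ones(len(p))]@c["M"].T
def plane(c,px,z):
    d=ray(c,px); return c["o"]+d*((z-c["o"][2])/d[:,2])[:,None]
def proj(c,P):
    rv=cv2.Rodrigues(c["M"].T)[0]
    return cv2.projectPoints(np.float32(P).reshape(-1,1,3),rv,-c["M"].T@c["o"],np.array(c["intrinsics"]),np.array(c["dist"]))[0].reshape(-1,2)
def blobs(c,lo,hi,roi,amin=15):
    m=cv2.inRange(c["hsv"],np.array(lo),np.array(hi)); k=np.zeros_like(m); x0,y0,x1,y1=roi; k[y0:y1,x0:x1]=m[y0:y1,x0:x1]
    cs=cv2.findContours(k,cv2.RETR_EXTERNAL,cv2.CHAIN_APPROX_NONE)[0]
    return sorted([q for q in cs if cv2.contourArea(q)>=amin],key=cv2.contourArea,reverse=True)
def rect(c,q,z):
    """metric min-area rectangle: centre, sizes, angle of long side (deg)"""
    P=plane(c,q.reshape(-1,2),z)[:,:2]; (ct,sz,a)=cv2.minAreaRect(np.float32(P*1000))
    return np.round(ct,1),np.round(sz,1),round(a if sz[0]>=sz[1] else a+90,1)
def show(c,name,roi=None,f=1):
    im=c["image"][:,:,::-1]
    if roi: x0,y0,x1,y1=roi; im=im[y0:y1,x0:x1]
    cv2.imwrite(f"pics/{name}.png",cv2.resize(im,None,fx=f,fy=f,interpolation=cv2.INTER_CUBIC))
E
python3 - <<'E'
from h import *
c=cam("top")
print("blue",[rect(c,q,.135) for q in blobs(c,(105,120,60),(125,255,255),(330,150,470,270))[:2]])
print("grey lid",[rect(c,q,.135) for q in blobs(c,(0,0,100),(180,80,255),(370,185,440,240))[:2]])
print("pad",[rect(c,q,.004) for q in blobs(c,(0,0,0),(180,255,45),(235,240,305,335))[:3]])
print("orange",[rect(c,q,.04) for q in blobs(c,(5,120,90),(20,255,255),(235,240,305,335),5)[:3]])
print("yellow",[rect(c,q,.04) for q in blobs(c,(22,120,90),(34,255,255),(235,240,305,335),2)[:3]])
print("bar",[rect(c,q,.165) for q in blobs(c,(0,0,110),(180,60,255),(368,240,436,266))[:3]])
print("wire",cam("wrist")["o"])
show(c,"crop1",(230,150,470,340),3.3)
E
```

```text
blue [(array([639.2, -35.2]), array([222. , 162.9]), 82.8)]
grey lid [(array([640.8, -37. ]), array([120.2,  90. ]), 82.8)]
pad [(array([445. , 302.2]), array([177.2,  98.5]), 14.7)]
orange [(array([492.5, 317.3]), array([13.9, 34.2]), 110.0)]
yellow [(array([470.1, 310.9]), array([7.7, 7.8]), 91.3)]
bar [(array([544.4, -24.5]), array([131.6,  40.7]), 84.1)]
wire [0.15625167 0.55737763 0.37344659]
```

View pics/crop1.png

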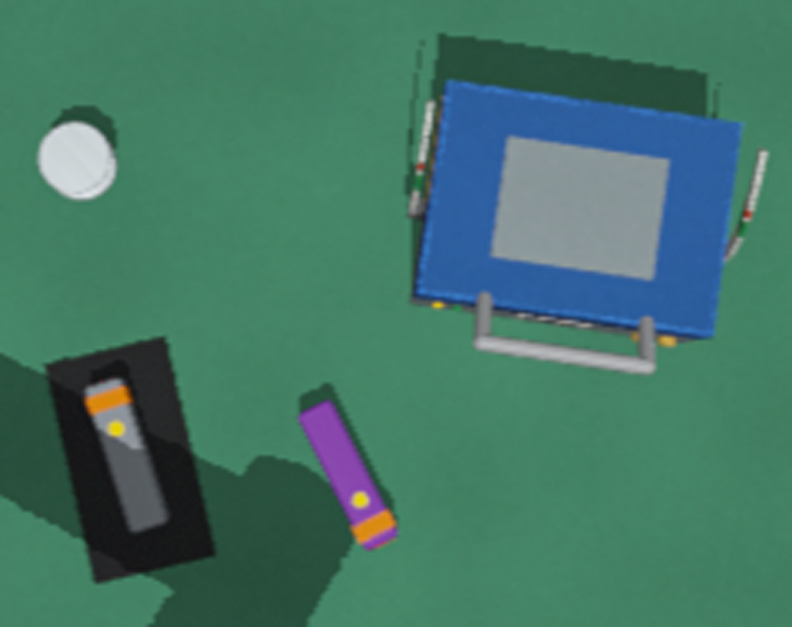

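The top view shows the grey scanner on the small pad (about 267,288), its nose pointing away from the robot. The purple decoy is at (335,292), the box at (405,212), and the bar in front of the box at (402,255). The sizes match (222x163, 177x98), the box's x axis is at -7.2° and the scanner's is at about 20°. Next I'll move over the scanner.

```bash
python3 -m jog '{"offset":[[-0.020,0.048,0],[-0.020,0.048,0],[-0.020,0.048,0],[-0.021,0.048,0],[-0.021,0.049,0],[-0.020,0.049,0],[0,0,0],[0,0,0],[0,0,0],[0,0,0],[0,0,0],[0,0,0]],"turn":[0,0,0,0,0,0,-0.187,-0.187,-0.187,-0.187,0,0]}' 100 60
cat >> h.py <<'E'
def yaw():
    return np.degrees(np.arctan2(*R.from_quat(status.read_state()["orientation"]).as_matrix()[[1,0],0]))
def todo(xyz):
    s=status.read_state(); print("tool delta mm",np.round(1000*R.from_quat(s["orientation"]).as_matrix().T@(np.array(xyz)-s["tool_pos"]),1),"yaw",round(yaw(),2),"t",s["time_s"])
E
python3 - <<'E'
from h import *
c=cam("wrist"); show(c,"w1"); print(yaw(),c["o"],c["M"])
print("orange",[(cv2.minAreaRect(q),rect(c,q,.04)) for q in blobs(c,(5,120,60),(20,255,255),(0,0,640,480),60)[:3]])
print("yellow",[(cv2.minAreaRect(q)[0],rect(c,q,.04)) for q in blobs(c,(22,120,60),(34,255,255),(0,0,640,480),30)[:3]])
print("pad",[(cv2.minAreaRect(q),rect(c,q,.004)) for q in blobs(c,(0,0,0),(180,255,45),(0,0,640,480),3000)[:3]])
E
```

```text
time_s: 1.7
tool_pos: [0.4434, 0.3044, 0.2312]
orientation: [0.575, 0.818, -0.0, -0.0]
wrist_force: [0.5, -0.3, 0.2]
opening: 0.0853
109.8352157399446 [0.37453373 0.27910704 0.37404844] [[-3.38618048e-01  9.01487144e-01  2.69552863e-01]
 [ 9.40923811e-01  3.24289716e-01  9.74605642e-02]
 [ 4.46224311e-04  2.86630613e-01 -9.58041070e-01]]
orange [(((150.46609497070312, 102.51399230957031), (18.35074234008789, 48.32439422607422), 86.00909423828125), (array([396.7, 115.2]), array([16. , 44.9]), 113.2)), (((318.5, 261.0), (12.0, 29.0), 90.0), (array([492.7, 317.3]), array([13.7, 31.3]), 109.8))]
yellow [((28.0000057220459, 376.5), (array([754.8,  34.5]), array([ 5.3, 69.9]), 172.9)), ((150.5, 128.0), (array([419.3, 119.8]), array([ 9.1, 10.6]), 109.6)), ((318.5, 241.0), (array([471.5, 309.8]), array([11. , 11.6]), 109.8))]
pad [(((319.5, 348.0), (262.0, 639.0), 90.0), (array([646.8, 372.9]), array([408.7, 975.4]), 109.8))]
```

View pics/w1.png

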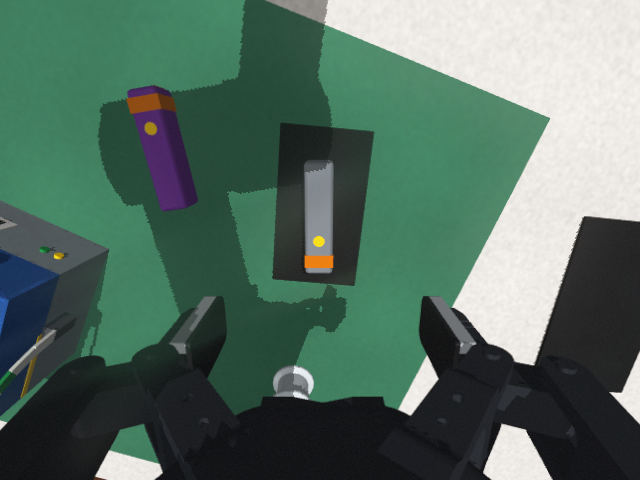

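The wrist view shows the grey scanner upright at columns 305–333, rows 160–272, so the jaws already match its yaw. The pad is intact around it, with corners at (281,124), (373,131), (355,285) and (273,278).

```bash
python3 - <<'E'
from h import *
c=cam("wrist"); V=c["hsv"][:,:,2].astype(int)
print(V[154:168,319],V[262:280,319]); 
print(V[200,298:340])
pts=plane(c,[(319,161),(319,268.5),(304.5,200),(333.5,200),(318.5,241),(318.5,261)],.040); print(pts.round(4))
pad=plane(c,[(281,124),(373,131),(355,285),(273,278)],.004); print(pad.round(4),pad.mean(0),[np.linalg.norm(pad[i]-pad[i-1]).round(4) for i in range(4)])
E
```

```text
[37 37 36 35 38 41 62 65 74 80 85 89 89 88] [237 237 237 237 238 237 157 155 154 155 127  44  41  40  40  42  40  42]
[ 59  62  61  61  56  58  76 119 128 138 144 143 143 142 145 143 142 143
 142 143 144 143 145 144 144 145 145 145 148 148 148 148 139 127 114  69
  56  55  54  55  54  55]
[[0.3938 0.2827 0.04  ]
 [0.5006 0.3208 0.04  ]
 [0.4353 0.2819 0.04  ]
 [0.4253 0.3096 0.04  ]
 [0.4715 0.3099 0.04  ]
 [0.4926 0.3174 0.04  ]]
[[0.3735 0.2324 0.004 ]
 [0.3471 0.3266 0.004 ]
 [0.5196 0.3738 0.004 ]
 [0.5446 0.2772 0.004 ]] [0.44619072 0.30250533 0.004     ] [np.float64(0.1768), np.float64(0.0979), np.float64(0.1789), np.float64(0.0998)]
```

```bash
python3 -m jog '{"offset":[[-0.0034,0.0037,0.05],[0,0,0.05],[0,0,0.05],[0,0,0.04],[0,0,0.02],[0,0,0.013],[0,0,0],[0,0,0]],"turn":[0,0,0,0,0,0,0,0]}' 100 60 && python3 -m jog '{"offset":[[0,0,0],[0,0,0],[0,0,0],[0,0,0],[0,0,0],[0,0,0],[0,0,0],[0,0,0]],"turn":[0,0,0,0,0,0,0,0]}' 0 50; python3 - <<'E'
from h import *
c=cam("wrist"); show(c,"w2",(120,150,520,480),1.6); todo((.4485,.3025,.10))
E
```

```text
time_s: 2.8
tool_pos: [0.449, 0.303, 0.0094]
orientation: [0.574, 0.819, 0.001, 0.0]
wrist_force: [-0.1, 0.2, -0.6]
opening: 0.0856
time_s: 3.8
tool_pos: [0.4486, 0.3027, 0.0088]
orientation: [0.574, 0.819, 0.0, 0.0]
wrist_force: [-0.3, 0.2, 4.7]
opening: 0.0296
tool delta mm [ -0.2  -0.  -91.2] yaw 109.95 t 3.85
```

View pics/w2.png

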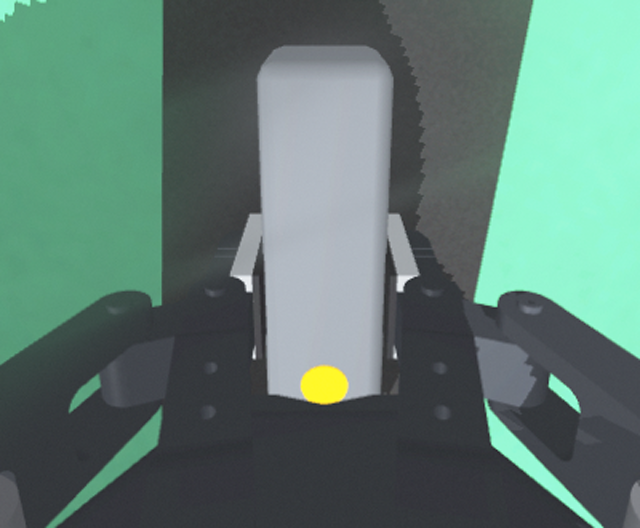

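The grasp is good: opening 29.6 mm, scanner straight between the pads. I'll lift and carry it to a spot in front of the label, staying high.

```bash
python3 -m jog '{"offset":[[0,0,-0.01],[0,0,-0.04],[0,0,-0.041],[-0.022,-0.0075,0],[-0.042,-0.0148,0],[-0.042,-0.0148,0],[-0.042,-0.0148,0],[-0.042,-0.0148,0],[-0.042,-0.0148,0],[-0.042,-0.0148,0],[-0.0228,-0.0082,0],[0,0,0],[0,0,0],[0,0,0],[0,0,0],[0,0,0.02],[0,0,0.02],[0,0,0.01],[0,0,0],[0,0,0]],"turn":[0,0,0,0,0,0,0,0,0,0,0,0.158,0.158,0.158,0,0,0,0,0,0]}'
python3 - <<'E'
from h import *
todo((.4515,-.0122,.0368))
c=cam("wrist"); show(c,"w3")
t=cam("top"); show(t,"t3",(330,200,470,320),5)
for n,k in(("w",c),("t",t)):
    for P in((.5606,-.026,.05),(.511,-.0197,.05),(.531,-.0222,.165)): print(n,P,proj(k,P))
E
```

```text
time_s: 6.35
tool_pos: [0.4517, -0.0122, 0.0499]
orientation: [0.75, 0.661, 0.0, 0.0]
wrist_force: [0.1, -0.4, -1.6]
opening: 0.0295
tool delta mm [-0.  -0.2 13.1] yaw 82.83 t 6.35
w (0.5606, -0.026, 0.05) [[323.09314 472.94046]]
w (0.511, -0.0197, 0.05) [[323.24878 402.5893 ]]
w (0.531, -0.0222, 0.165) [[324.69238 858.3647 ]]
t (0.5606, -0.026, 0.05) [[396.42435 247.01534]]
t (0.511, -0.0197, 0.05) [[393.68063 266.33066]]
t (0.531, -0.0222, 0.165) [[400.09116 257.12143]]
```

View pics/w3.png

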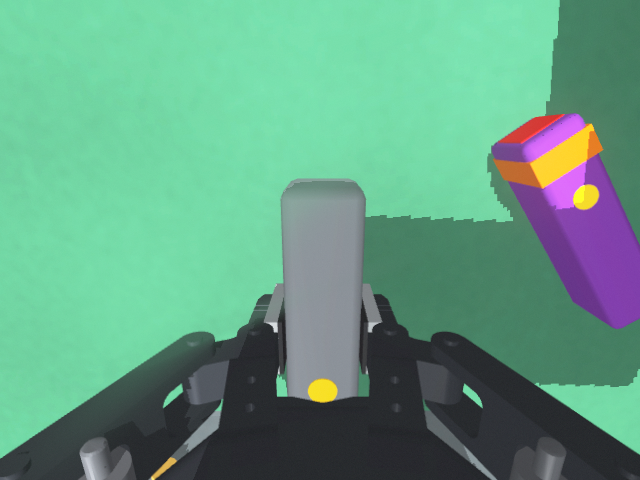

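View pics/t3.png

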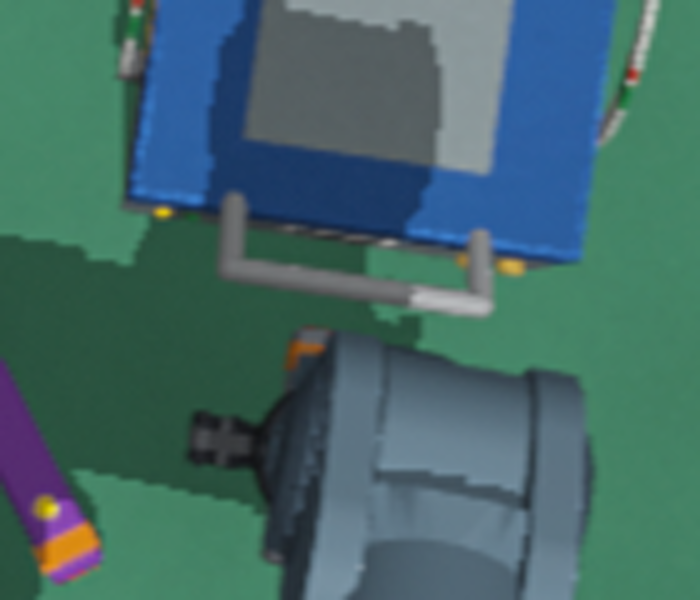

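```bash
python3 -m jog '{"offset":[[0,0,0.0132],[0,0,0],[0,0,0]],"turn":[0,0,0]}'
python3 - <<'E'
from h import *
todo((.4515,-.0122,.0368))
c=cam("wrist"); b=blobs(c,(22,120,60),(34,255,255),(250,340,400,420),60); print("dot",plane(c,[cv2.minAreaRect(b[0])[0]],.068), "expect center+23.7")
r=plane(c,[(323.5,180)],.068); print("rear",r)
s=cam("scene"); 
P=np.array([(.511,-.0197,.05),(.5606,-.026,.05),(.56,-.0255,.067)]); q=proj(s,P); print(q)
x,y=q[0].astype(int); roi=(x-80,y-70,x+80,y+50); show(s,"s4",roi,5)
t=cam("top")
for n,k,rr in(("s",s,(x-60,y-60,x+60,y+60)),("t",t,(370,255,410,285))): print(n,[(cv2.boundingRect(u),plane(k,[cv2.minAreaRect(u)[0]],.06)) for u in blobs(k,(5,130,60),(20,255,255),rr,4)])
E
```

```text
time_s: 6.82
tool_pos: [0.4508, -0.0121, 0.0358]
orientation: [0.75, 0.661, -0.0, -0.0]
wrist_force: [-0.2, -0.1, -1.3]
opening: 0.0293
tool delta mm [-0.   0.7 -1. ] yaw 82.79 t 6.825
dot [[ 0.47409638 -0.01568583  0.068     ]] expect center+23.7
rear [[ 0.39068794 -0.00459683  0.068     ]]
[[313.7756  202.27554]
 [299.49155 209.2042 ]
 [299.5219  205.77939]]
s [((317, 197, 6, 12), array([[ 0.5010247 , -0.00143426,  0.06      ]])), ((364, 211, 9, 6), array([[0.41432498, 0.11997298, 0.06      ]]))]
t [((387, 269, 6, 5), array([[ 0.49873446, -0.00818518,  0.06      ]]))]
```

View pics/s4.png

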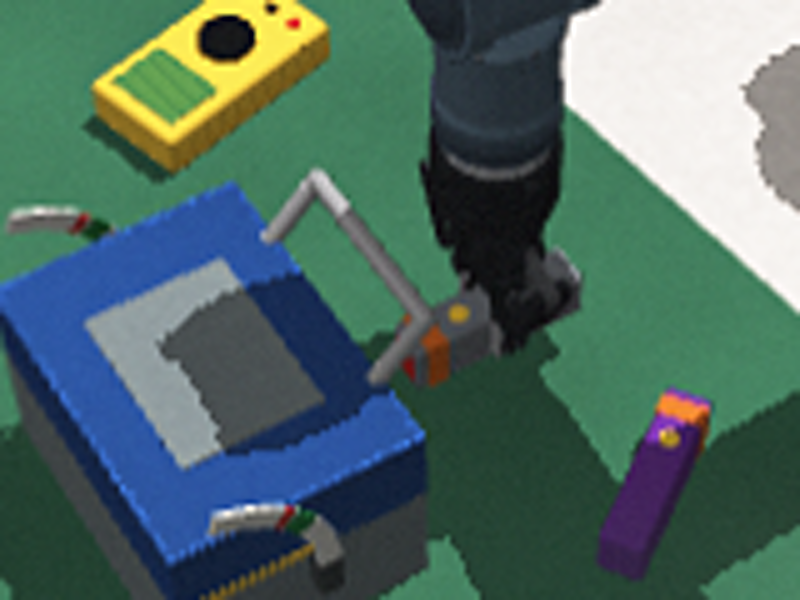

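The scene view shows the nose (red window at crop 410,368) facing the front face under the bar, and the scanner is level. The wrist-view dot and rear edge put the nose about 51 mm from the label, within 1 mm sideways. I'll hold it still for 1.5 s, then carry it back.

```bash
python3 -m jog '{"offset":[[0,0,0],[0,0,0],[0,0,0],[0,0,0],[0,0,0],[0,0,0],[0,0,0],[0,0,0],[0,0,0],[0,0,0],[0,0,0],[0,0,0]],"turn":[0,0,0,0,0,0,0,0,0,0,0,0]}'
python3 -m jog '{"offset":[[0,0,-0.015],[0,0,-0.03],[0,0,-0.03],[0,0,0],[0,0,0],[0,0,0],[0.022,0.0055,0],[0.0436,0.0109,0],[0.0436,0.0109,0],[0.0436,0.0109,0],[0.0436,0.0109,0],[0.0436,0.0109,0],[0.0436,0.0109,0],[0.022,0.0055,0],[0,0,0.03],[0,0,0.03],[0,0,0.02],[0,0,0],[0,0,0]],"turn":[0,0,0,-0.129,-0.129,-0.128,0,0,0,0,0,0,0,0,0,0,0,0,0]}'
python3 - <<'E'
from h import *
todo((.4458,.3026,.0092))
t=cam("top"); print("pad corners t",proj(t,[(.4458,.3024,.004)]))
c=cam("wrist"); b=blobs(c,(22,120,60),(34,255,255),(250,340,400,420),60); print("dot",plane(c,[cv2.minAreaRect(b[0])[0]],.040+status.read_state()["tool_pos"][2]-.009))
E
```

```text
time_s: 8.48
tool_pos: [0.4511, -0.0121, 0.0361]
orientation: [0.75, 0.661, 0.0, -0.0]
wrist_force: [0.1, -0.7, -1.2]
opening: 0.0292
time_s: 10.85
tool_pos: [0.4469, 0.3031, 0.0318]
orientation: [0.609, 0.793, 0.0, 0.0]
wrist_force: [0.3, 0.1, -1.1]
opening: 0.0296
tool delta mm [-0.2 -1.2 22.6] yaw 104.9 t 10.85
pad corners t [[268.87665 288.7641 ]]
dot [[0.47092358 0.30893014 0.06332198]]
```

```bash
python3 -m jog '{"offset":[[0,-0.001,0.012],[0,0,0.007],[0,0,0.0035],[0,0,0],[0,0,0]],"turn":[0,0,0,0,0]}' && python3 -m jog '{"offset":[[0,0,0],[0,0,0],[0,0,0],[0,0,0],[0,0,0],[0,0,0]],"turn":[0,0,0,0,0,0]}' 100 && python3 -m jog '{"offset":[[0,0,-0.02],[0,0,-0.04],[0,0,-0.05],[0,0,-0.05],[0,0,-0.04],[0,0,0]],"turn":[0,0,0,0,0,0]}'
python3 - <<'E'
from h import *
c=cam("wrist"); show(c,"w5",(180,80,460,330),2); todo((.531,-.0222,.22))
for n,l,h,z,a in(("orange",(5,120,60),(20,255,255),.04,60),("yellow",(22,120,60),(34,255,255),.04,20)):
    print(n,[rect(c,q,z) for q in blobs(c,l,h,(260,100,400,340),a)])
E
```

```text
time_s: 11.58
tool_pos: [0.4447, 0.3022, 0.0088]
orientation: [0.609, 0.793, -0.001, -0.0]
wrist_force: [-2.6, -2.4, 5.5]
opening: 0.0293
time_s: 12.32
tool_pos: [0.4454, 0.3026, 0.0086]
orientation: [0.609, 0.793, 0.0, 0.0]
wrist_force: [0.1, -0.1, 0.6]
opening: 0.0855
time_s: 13.08
tool_pos: [0.4477, 0.3038, 0.2125]
orientation: [0.609, 0.793, 0.004, 0.002]
wrist_force: [0.1, -0.3, -0.9]
opening: 0.0853
tool delta mm [-336.1   -2.   -10.2] yaw 104.91 t 13.125
orange [(array([489.8, 313.5]), array([15.1, 30.6]), 104.9)]
yellow [(array([468.1, 308.3]), array([10.4, 10.9]), 104.9)]
```

View pics/w5.png

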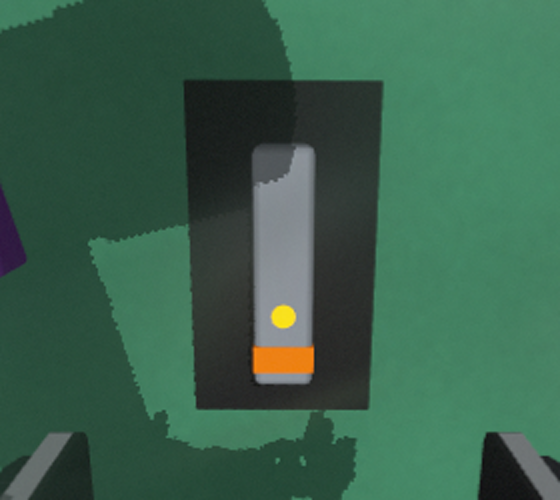

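The scanner lies flat, aligned with the pad (104.9°). Its measured centre (445, 302) is within 1 mm of the pad centre. Next is the hood bar.

```bash
python3 -m jog '{"offset":[[-0.022,0,-0.01],[-0.042,0,0],[-0.042,0,0],[-0.042,0,0],[-0.042,0,0],[-0.042,0,0],[-0.042,0,0],[-0.042,-0.002,0],[-0.02,0,0],[0,0,0],[0,0,0],[0,0,0],[0,0,0],[0,0,0],[0,0,0],[0,0,0],[0,0,0],[0,0,0]],"turn":[0,0,0,0,0,0,0,0,0,-0.1693,-0.1693,-0.1693,-0.1693,-0.1693,-0.1693,-0.1693,0,0]}' 60
python3 - <<'E'
from h import *
todo((.531,-.0222,.148)); c=cam("wrist"); show(c,"w6"); print(proj(c,[(.531,-.0222,.165),(.531+.054*.125,-.0222+.054*.992,.165),(.531-.054*.125,-.0222-.054*.992,.165)]))
E
```

```text
time_s: 15.38
tool_pos: [0.5295, -0.0222, 0.218]
orientation: [0.064, 0.998, 0.0, -0.001]
wrist_force: [-0.0, -1.1, -0.6]
opening: 0.0512
tool delta mm [-1.6  0.2 70. ] yaw 172.7 t 15.375
[[319.72696 262.44504]
 [320.08942 337.09756]
 [319.3104  175.69795]]
```

View pics/w6.png

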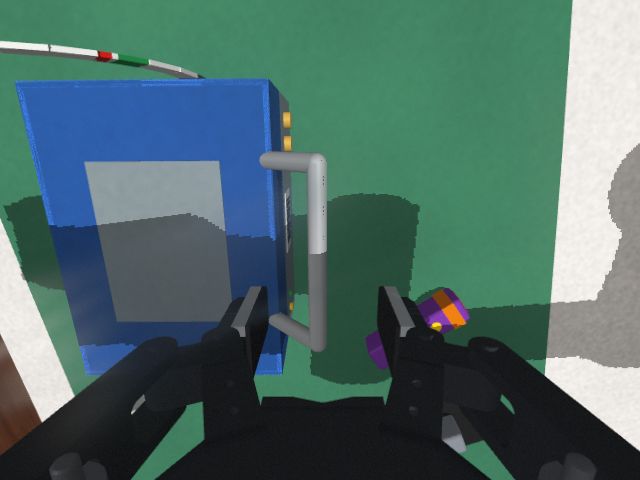

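The wrist view shows the bar at columns 308–327, rows 155–350, about 3 mm toward tool −x from centre. I'll shift across, descend and close gently.

```bash
python3 -m jog '{"offset":[[-0.0027,0,0.02],[0,0,0.02],[0,0,0.018],[0,0,0.012],[0,0,0],[0,0,0]],"turn":[0,0,0,0,0,0]}' && python3 -m jog '{"offset":[[0,0,0],[0,0,0],[0,0,0],[0,0,0],[0,0,0],[0,0,0],[0,0,0]],"turn":[0,0,0,0,0,0,0]}' 0 30
python3 - <<'E'
from h import *
c=cam("wrist"); show(c,"w7",(150,180,490,480),1.5); todo((.531,-.0222,.148))
E
```

```text
time_s: 16.18
tool_pos: [0.5331, -0.023, 0.1492]
orientation: [0.063, 0.998, 0.0, 0.001]
wrist_force: [0.5, -0.3, -0.3]
opening: 0.0511
time_s: 17.05
tool_pos: [0.5326, -0.023, 0.1486]
orientation: [0.063, 0.998, 0.0, 0.0]
wrist_force: [0.0, -0.4, 2.5]
opening: 0.0108
tool delta mm [1.6 0.6 0.6] yaw 172.81 t 17.1
```

View pics/w7.png

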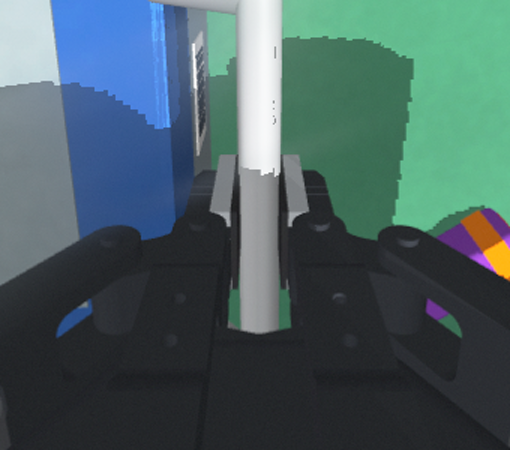

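The bar sits between the pads (opening 10.8 mm). I'll raise it slowly along the arc to 20° and check.

```bash
python3 -m jog '{"offset":[[-0.0032,0,-0.0065],[-0.0032,0,-0.0066],[-0.0036,0,-0.0063],[-0.0037,0,-0.0062],[-0.004,0,-0.0061],[-0.0041,0,-0.006],[-0.0045,0,-0.0057],[-0.0045,0,-0.0057],[-0.0048,0,-0.0054],[-0.0049,0,-0.0053],[0,0,0],[0,0,0]],"turn":[0,0,0,0,0,0,0,0,0,0,0,0]}'
python3 - <<'E'
from h import *
s=status.read_state(); print(s["wrist_force"],s["tool_pos"]-[.5326,-.023,.1486]); 
c=cam("scene"); show(c,"s8",(200,110,360,230),5)
E
```

```text
time_s: 18.6
tool_pos: [0.5713, -0.0278, 0.2094]
orientation: [0.063, 0.998, 0.0, -0.001]
wrist_force: [-8.5, 0.6, 5.8]
opening: 0.0114
[-8.47806432  0.64267848  5.79294609] [ 0.0387491  -0.00479081  0.06077039]
```

View pics/s8.png

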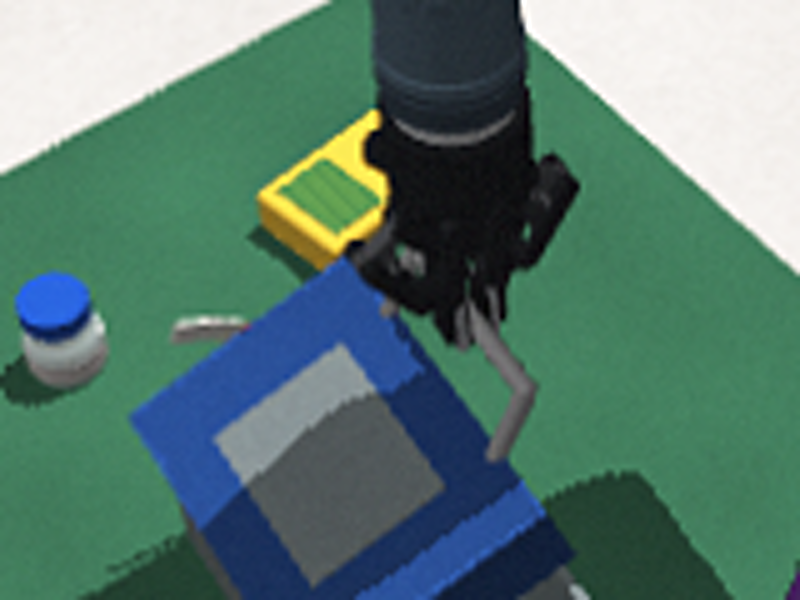

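The hood is following the arm, and the pads hold the bar midway. There is about 10 N of force outward along the radius, so I'll ease the path outward by 1 mm as I go on to 40°.

```bash
python3 -m jog '{"offset":[[-0.0045,0,-0.0058],[-0.0049,0,-0.0053],[-0.0055,0,-0.0047],[-0.0056,0,-0.0046],[-0.0058,0,-0.0043],[-0.0060,0,-0.0042],[-0.0061,0,-0.0039],[-0.0062,0,-0.0038],[-0.0064,0,-0.0035],[-0.0064,0,-0.0033],[0,0,0],[0,0,0]],"turn":[0,0,0,0,0,0,0,0,0,0,0,0]}'
cat >> h.py <<'E'
def hood(x0=(.5326,-.023,.1486)):
    "hood angle from TCP shift since the grasp, plus radius misfit (mm)"
    d=status.read_state()["tool_pos"]-np.array(x0); f=d[0]*.992-d[1]*.125
    a=np.hypot(.1899-f,.0849+d[2]); return round(np.degrees(np.arctan2(.0849+d[2],.1899-f))-24.1,2),round((a-.208)*1000,2)
E
python3 -c "
from h import *
s=status.read_state(); print(hood(),s['wrist_force'],s['moment'],s['opening'])"
```

```text
time_s: 20.15
tool_pos: [0.631, -0.0352, 0.2541]
orientation: [0.063, 0.998, 0.0, 0.002]
wrist_force: [-2.8, 0.9, 5.8]
opening: 0.0109
(np.float64(40.41), np.float64(2.92)) [-2.8497248   0.8978285   5.84265986] [0.21738755 0.99131773 0.07835212] 0.010902739685319915
```

```bash
python3 -m jog '{"offset":[[-0.0032,0,-0.0018],[-0.0033,0,-0.0017],[-0.0033,0,-0.0015],[-0.0033,0,-0.0014],[-0.0034,0,-0.0014],[-0.0034,0,-0.0013],[-0.0034,0,-0.0012],[-0.0034,0,-0.0012],[-0.0035,0,-0.0011],[-0.0035,0,-0.0010],[-0.0035,0,-0.0010],[-0.0035,0,-0.0009],[0,0,0],[0,0,0]],"turn":[0,0,0,0,0,0,0,0,0,0,0,0,0,0]}'
python3 - <<'E'
from h import *
s=status.read_state(); print(hood(),s['wrist_force'],s['moment'],s['opening'])
c=cam("scene"); show(c,"s9",(200,110,360,230),5)
# where the pointer (hood's lower side edge, y=+110 and +120 scale) should project, for angles
B=np.array([[.992,.125,0],[-.125,.992,0],[0,0,1]]); H=np.array([.7194,-.046,.08])
for a in(45,50,52,54):
    t=np.radians(a); print(a,[proj(c,H+B@np.array([-r*np.cos(t),.111,r*np.sin(t)]))[0].round(1).tolist() for r in(.05,.09,.155)], (proj(c,H+B@np.array([-.155*np.cos(t),.111,.155*np.sin(t)]))[0]-[200,110]).round(1)*5)
E
```

```text
time_s: 21.9
tool_pos: [0.6708, -0.0402, 0.2676]
orientation: [0.063, 0.998, 0.0, 0.001]
wrist_force: [-0.1, 1.9, 3.9]
opening: 0.0104
(np.float64(51.94), np.float64(2.09)) [-0.11656786  1.89376064  3.90301165] [0.40740508 0.3758882  0.03866252] 0.010440063485267494
45 [[279.29998779296875, 242.10000610351562], [287.70001220703125, 231.6999969482422], [301.8999938964844, 214.3000030517578]] [509.5 521.5]
50 [[278.1000061035156, 242.0], [285.70001220703125, 231.5], [298.5, 213.8000030517578]] [492.5 519. ]
52 [[277.70001220703125, 242.0], [284.79998779296875, 231.5], [297.0, 213.8000030517578]] [485. 519.]
54 [[277.20001220703125, 242.0], [284.0, 231.5], [295.5, 213.6999969482422]] [477.5 518.5]
```

```bash
cat > ang.py <<'E'
from h import *
def measure():
    c=cam("scene"); B=np.array([[.992,.125,0],[-.125,.992,0],[0,0,1]]); H=np.array([.7194,-.046,.08])
    n=B[:,1]; o=(H-c["o"])@n+.110
    def on(px): d=ray(c,px); P=c["o"]+d*(o/(d@n))[:,None]; return (P-H)@B
    for q in blobs(c,(20,110,70),(34,255,255),(240,170,360,270),4):
        L=on(q.reshape(-1,2)); vx,vz,x0,z0=cv2.fitLine(np.float32(L[:,[0,2]]),cv2.DIST_L2,0,0,0).ravel()
        m=L.mean(0); print("yellow",cv2.boundingRect(q),"line deg",round(float(np.degrees(np.arctan2(vz,-vx)))%180,1),"polar deg",round(float(np.degrees(np.arctan2(m[2],-m[0]))),1),"r",np.hypot(L[:,0],L[:,2]).min().round(3),np.hypot(L[:,0],L[:,2]).max().round(3))
measure(); s=status.read_state(); print(hood(),s["wrist_force"],s["time_s"])
E
python3 ang.py
```

```text
yellow (268, 238, 13, 17) line deg 52.2 polar deg 56.9 r 0.002 0.065
(np.float64(51.85), np.float64(2.1)) [-1.84757796  2.99080275  4.68284715] 22.0
```

Both measures agree the hood is at 52° (pointer line 52.2°, arc 51.9°). I'll ease it down to 36°.

```bash
python3 -m jog '{"offset":[[0.0035,0,0.0009],[0.0035,0,0.001],[0.0035,0,0.001],[0.0034,0,0.0011],[0.0034,0,0.0012],[0.0034,0,0.0012],[0.0034,0,0.0013],[0.0034,0,0.0014],[0.0033,0,0.0014],[0.0033,0,0.0015],[0.0033,0,0.0015],[0.0032,0,0.0015],[0.0032,0,0.0016],[0.0032,0,0.0017],[0.0032,0,0.0017],[0.0031,0,0.0018],[0,0,0],[0,0,0],[0,0,0],[0,0,0]],"turn":[0,0,0,0,0,0,0,0,0,0,0,0,0,0,0,0,0,0,0,0]}'; python3 ang.py
```

```text
time_s: 24.5
tool_pos: [0.6171, -0.0337, 0.2455]
orientation: [0.063, 0.998, -0.0, -0.0]
wrist_force: [-0.5, 3.8, 1.3]
opening: 0.0107
yellow (268, 237, 18, 18) line deg 36.2 polar deg 39.6 r 0.002 0.07
(np.float64(35.97), np.float64(1.82)) [-0.81257234  3.21594773  1.59839715] 24.55
```

```bash
python3 -m jog '{"offset":[[0,0,0],[0,0,0],[0,0,0],[0,0,0],[0,0,0],[0,0,0]],"turn":[0,0,0,0,0,0]}'; python3 ang.py; python3 - <<'E'
from h import *
from rig import ticket
c=cam("top")
print("yellow dot",[rect(c,q,.04) for q in blobs(c,(22,120,90),(34,255,255),(235,240,305,335),2)[:2]])
print(ticket.job_done())
E
```

```text
time_s: 25.3
tool_pos: [0.6172, -0.0337, 0.2455]
orientation: [0.063, 0.998, -0.0, -0.0]
wrist_force: [-0.6, 3.4, 1.7]
opening: 0.0104
yellow (268, 237, 18, 18) line deg 36.2 polar deg 39.6 r 0.002 0.07
(np.float64(35.98), np.float64(1.81)) [-0.63796917  3.03249708  2.41585911] 25.35
yellow dot [(array([467.6, 308.2]), array([7.7, 7.8]), 91.3)]
the job is handed in; nothing more can be done
None
```

The job is done and handed in at about 25 s, with the arm still holding the hood at about 36°, in the green part of the scale.

- **Scanner:** I held it level and square for about 1.5 s with its nose about 51 mm from the middle of the label. I then laid it back flat on the pad, and its measured centre is within about 1 mm of the pad centre. The last top view found its dot within 1 mm of where I had left it.
- **Hood:** I raised it slowly by the bar to 52° and eased it back down. At the end the yellow pointer read 36.2° and the arm's arc position gave 36.0°. Force readings at the wrist, taken at the end of each move, stayed at about 10 N or less.
- **Disagreements:** The bar's path came out about 2 mm outside the nominal radius. The pointer's bearing from the hinge read 39.6° at the end; I relied on the fitted line instead, because the strip's width biases the bearing. It would still be in the green.
- **Not checked:** I did not re-measure the meter, spool and flux jar at the end; the arm stayed clear of them. My picture limit ran out before the 52° check, so both hood angles come from measurements rather than viewed images.

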